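# Gauge the meter housings and sort them

### The job

Try each of the two dark blue meter housings on the steel gauge, the dark plate with an upright tongue: lower it upright and squarely over the tongue and press gently, to feel whether it goes fully home on the gauge's base or is stopped on top of the tongue. Set a housing that goes home down upright in the shallow tray, and one that does not in the deep bin; deal with one housing at a time, leaving the other untouched where it lies until the first is set down in its place. Do not drop the housings, press hard or disturb the other things on the bench.

Things in the scene. Friction and masses are not known exactly. Their poses are not given: they have to be found in the camera images.
- housing_1_mid (a point): Meter housing: dark blue plastic box 90 (x) x 52 (y) x 45 mm high, 0.2 to 0.35 kg, window and round key on top. Site at its centre, 22.5 mm above its underside; z up, x along its length. In its underside a centred, blind, unseen pocket 22 mm deep, either 56 (x) x 27.5 (y) or 46 x 35.5 mm: neither looks nor name nor place tell which. Grip it across its 52 mm.
- housing_2_mid (a point): The other meter housing: dark blue plastic box 90 (x) x 52 (y) x 45 mm high, 0.2 to 0.35 kg, window and round key on top. Site at its centre, 22.5 mm above its underside; z up, x along its length. In its underside a centred, blind, unseen pocket 22 mm deep, either 56 (x) x 27.5 (y) or 46 x 35.5 mm: neither looks nor name nor place tell which. Grip it across its 52 mm.
- gauge_seat (a point): Gauge, fixed: dark steel base plate 110 (x) x 80 (y) x 12 mm with a bright steel tongue standing 15 mm high in its middle. Site at the tongue's foot, centre of the plate's upper face, 12 mm above the bench; z up, x along the tongue's length. A housing is tried with its x along the gauge's x, either way round, centred over the tongue.
- gauge: The same gauge; origin on the bench under its centre. A matching housing comes down until its underside is on the plate (play 1.25 mm each way in y, 2 mm in x; the bevel guides it in from up to about 3 mm off, 0.05 rad askew); one that does not match stops on the tongue's top, its underside about 15 mm above the plate, as does a matching one badly aligned: shift it a little and try again.
- tongue_long: Steel tongue 52 (x) x 25 mm (y), top edges bevelled 2.5 mm; its top is 27 mm above the bench, its origin on the bench under its centre. One of the two tongues stands on the gauge and counts; the other is a spare, kept on a wooden block 170 mm beyond the gauge: not to be used.
- tongue_wide: Steel tongue 42 (x) x 33 mm (y), otherwise like the long one. Fixed, on the gauge or on the spare's wooden block.
- pass_tray_in (a point): The shallow tray, for housings that go home: open aluminium tray 150 x 150 mm outside, walls 4 mm thick and 20 mm high, fixed. Site at the centre of its inner floor, 4 to 5 mm above the bench; z up, x and y along its sides.
- reject_bin_in (a point): The deep bin, for housings that do not go home: open aluminium bin 150 x 150 mm outside, walls 4 mm thick and 50 mm high, fixed. Site at the centre of its inner floor, 4 to 5 mm above the bench; z up, x and y along its sides.
- flow_tube: Bystander, to be left alone: brass flow tube 150 mm long along its y, 36 mm square ends, lying on the bench; origin under its centre.
- scanner: Bystander, to be left alone: grey and black hand scanner about 150 mm long along its x, 34 mm high; origin under its handle.
- screwdriver: Bystander, to be left alone: screwdriver lying along its x, handle to -x; origin under its middle.

How it is judged:
By the outcome, as a careful person would: the job done as asked, in the order asked, and still so for the second after the job is handed in, with the robot touching nothing.
It also fails if it takes over 72 s, if anything falls off the work surface, if the arm or the gripper's body presses on something with over 40 N, if the wrist force passes 120 N, or if a joint passes its speed limit or range.

### The arm

A 6-joint arm with a two-finger parallel gripper is mounted at the origin on the work surface. World frame = base frame: x ahead of the robot, y to its left, z up, the work surface at z = 0. Lengths are in m, angles in degrees, forces in N, time in s.
With the tool pointing down it reaches from about 0.35 to 0.875 m from the base axis. Payload 4.2 kg.
Tool frame: the origin (TCP) lies at the very end of the fingers, on their centre line; the grasp point (between the pads) lies 19 mm behind it; y points along the fingers, z is the direction in which the jaws open and shut, and the axes are right-handed (so a half turn about y gives the same grasp; the last joint's range is limited). The gripper opens to 87 mm and grips with 3 to 60 N. Pads are 19 mm wide; open, the fingers measure 117 mm over their backs; the gripper's body (75 mm by 190 mm) begins 51 mm behind the grasp point.
Start: joints at [-48.61, 22.042, 0.453, 0, -68.411, -14.817], TCP at [0.28, -0.559, 0.223] pointing down, gripper open.
Joint ranges: [-179.83, 179.83], [-69.29, 118.12], [-61.27, 80.66], [-181.25, 117.63], [-171.15, -9.14], [-177.46, 177.46]. Speed limits (degrees/s): [159.86, 159.86, 180, 180, 180, 180].

### API

Orientations are given as a 3x3 rotation matrix whose columns are the frame's x, y, z axes.
In Python, from station import r, eyes gives the robot as it stands.
- The arm moves only by the tool play_rows, never from a script. Its argument "deltas" is one flat list of numbers, 5 for each row, row after row: the closure in counts, from 0 (fully open) to 255 (shut), then the shift along the tool's x, y, z in mm, then the turn about the tool's y in rad. In form: [claw, tx, ty, tz, roll, claw, tx, ty, tz, roll, ...]. A call has exactly 10 rows; each row shifts and turns the commanded pose from where the row before left it, along the tool's axes as they then stand; what a row does not reach is not made up. A row lasts 1/10 s, in which the tool goes at most 50 mm and 8.59 degrees, less where a joint would pass 70% of its speed; a pose out of reach is approached as far as the arm can. A call is refused whole if a number of a shift passes 50 or a number of a turn 0.15, either way. A call with a gripper value outside its range is refused whole. The fingers move at their own pace and stop on an object; the grip force is fixed at half the most. Time passes only in rows, so rows that do not move let the fingers close, or fill a call up. It gives the time, the measured TCP pose, the force and the opening at its end, in the units of the state.
- r.sense(): the state, without advancing time (a new reading comes with each control period).
- eyes.capture(name): name is "scene" or "top" or "wrist"; returns a dict with "img" (420x560x3 uint8, blue, green, red), "vfov" (degrees; the focal length in pixels is half the picture's height over the tangent of half this angle, whatever the lens; pixels are square), "cx", "cy" (the principal point, pixels), "distortion" ([k1, k2, p1, p2, k3] as OpenCV has them; the pictures are not rectified), "R" (3x3) and "t" (3): a world point X has camera coordinates R X + t; the wrist camera has in their place "tool_from_camera" (4x4, takes a point from camera to tool coordinates, whose origin is the TCP and whose axes are the tool frame's). Camera axes: x right, y down, z forward; pixel columns grow to the right and rows downward; lengths in m; the calibration is good to about 2 mm. A picture is of the moment at which its call begins: read the wrist's pose just before it. There is no depth.
- r.finish_job(): hands the job in, once; it reports no verdict.
The state is a dict: "time_s": time; "joints": joint angles; "joint_velocities": joint speeds; "effort": joint torques, N m; "tcp_pos": TCP position; "ee_rot": TCP orientation; "wrist_force": force on the tool from outside, world axes, zero at the start; "moment": the same for the moment, N m; "gripper_width": opening from 0.0 (shut) to 1.0 (fully open).
Only numpy, scipy, OpenCV 4.12 (cv2) and the standard library are available. Lean on these libraries where they do the work, as an engineer would, in place of code of your own. Each camera call takes 0.05 s, during which the arm holds its last target.

## Working session

There is one attempt and no reset: what is moved stays moved. The work goes in short steps, Python scripts to look and compute and a tool call to move; the robot and the scene stay as the last step left them, time stands still between calls to the robot, and variables do not carry over. Pictures are saved under pics/ and viewed, and the job is handed in when it is done.

Besides the shell and the picture viewer there is one more tool, called after "Call:" as name(argument=value, ...) on one line, values as JSON. play_rows: Moves the arm, as the interface text tells. Its arguments: {"type":"object","properties":{"deltas":{"type":"array","items":{"type":"number"}}},"required":["deltas"]}

```bash
ls; mkdir -p pics
python3 - <<'E'
from station import r, eyes
import cv2,pickle
print(r.sense())
for n in ["scene","top","wrist"]:
    c=eyes.capture(n); cv2.imwrite(f"pics/{n}0.png",c["img"]); pickle.dump(c,open(f"{n}0.pkl","wb"))
    print(n,{k:v for k,v in c.items() if k!="img"})
E
```

```text
pics
{'time_s': 0.0, 'joints': array([-4.86097509e+01,  2.20897416e+01,  3.78225760e-01, -3.09780267e-02,
       -6.84101167e+01, -1.48162251e+01]), 'joint_velocities': array([-0.05567303, -0.05308999, -0.08029988,  0.05861066, -0.01378075,
        0.03377108]), 'effort': array([ 2.27849465e-03, -3.90671146e+01,  1.87404603e+01,  4.21973214e+00,
        1.10181549e-02, -1.63366403e-04]), 'tcp_pos': array([ 0.27934023, -0.55841253,  0.22145458]), 'ee_rot': array([[ 8.94446334e-01, -1.02642110e-03, -4.47174129e-01],
       [ 4.47175303e-01,  1.92500270e-03,  8.94444265e-01],
       [-5.72650611e-05, -9.99997620e-01,  2.18080177e-03]]), 'wrist_force': array([ 0.20504327, -0.64794892, -0.41669672]), 'moment': array([ 0.02004856,  0.01137658, -0.04893174]), 'gripper_width': 0.9979058987386167}
scene {'vfov': 51.14747878391763, 'cx': 281.2314789916375, 'cy': 214.4320595561655, 'distortion': array([-0.02418211,  0.        ,  0.        ,  0.        ,  0.        ]), 'R': array([[-0.27429048,  0.96159823,  0.00967376],
       [ 0.80606327,  0.23538769, -0.54300519],
       [-0.52442991, -0.141
[... 285 characters left out ...]
,  0.01333567],
       [-0.98050666, -0.00148941, -0.1964802 ],
       [ 0.19648246, -0.01330234, -0.9804171 ]]), 't': array([-0.0205633 ,  0.53689176,  1.53531971])}
wrist {'vfov': 69.3476019479407, 'cx': 282.6559881835412, 'cy': 209.56288251476542, 'distortion': array([-0.06946475,  0.        ,  0.        ,  0.        ,  0.        ]), 'tool_from_camera': array([[-2.76269402e-04,  9.62957979e-01,  2.69651357e-01,
        -7.41808191e-02],
       [-6.25415426e-04, -2.69651481e-01,  9.62957781e-01,
        -1.62312853e-01],
       [ 9.99999766e-01,  9.73916515e-05,  6.76745228e-04,
        -5.39314448e-04],
       [ 0.00000000e+00,  0.00000000e+00,  0.00000000e+00,
         1.00000000e+00]])}
```

View pics/scene0.png

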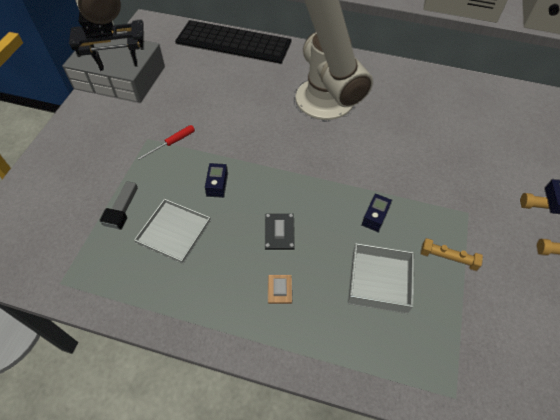

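View pics/top0.png

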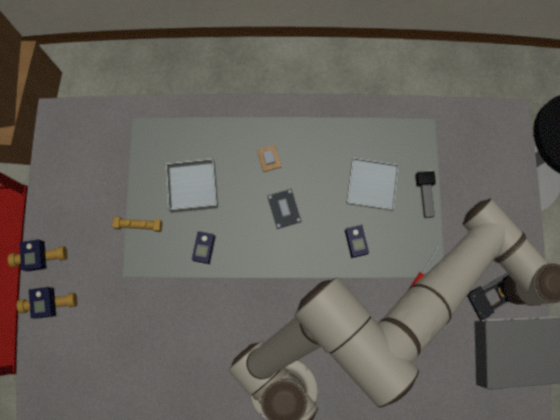

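View pics/wrist0.png

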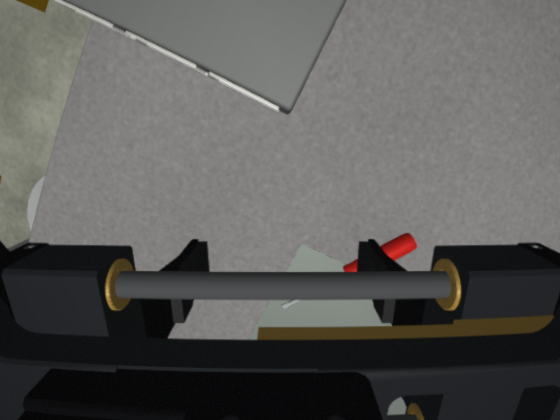

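Scene shows housings at (216,180) and (377,212), gauge (280,231), spare block (281,288), shallow tray (173,230), deep bin (382,277). I'll enlarge these for measuring.

```bash
cat > h.py <<'E'
import numpy as np,cv2,pickle
def K(c):
    h,w=c["img"].shape[:2]; f=h/2/np.tan(np.radians(c["vfov"]/2))
    return np.array([[f,0,c["cx"]],[0,f,c["cy"]],[0,0,1]])
def ray(c,px):
    p=cv2.undistortPoints(np.array(px,float).reshape(-1,1,2),K(c),c["distortion"]).reshape(-1,2)
    return np.c_[p,np.ones(len(p))]
def onplane(c,px,z,T=None):
    """T: world_from_camera 4x4 for wrist"""
    d=ray(c,px)
    if T is None:
        R,t=c["R"],c["t"]; o=-R.T@t; D=d@R
    else: o=T[:3,3]; D=d@T[:3,:3].T
    return o+D*((z-o[2])/D[:,2])[:,None]
def proj(c,X,T=None):
    X=np.array(X,float).reshape(-1,3)
    if T is None: R,t=c["R"],c["t"]
    else: R=T[:3,:3].T; t=-R@T[:3,3]
    return cv2.projectPoints(X,cv2.Rodrigues(R)[0],t,K(c),c["distortion"])[0].reshape(-1,2)
def wristT(c,s):
    A=np.eye(4);A[:3,:3]=s["ee_rot"];A[:3,3]=s["tcp_pos"]; return A@c["tool_from_camera"]
def crop(img,x0,y0,x1,y1,k,name):
    o=cv2.resize(img[y0:y1,x0:x1],None,fx=k,fy=k,interpolation=cv2.INTER_CUBIC)
    cv2.imwrite(name,o)
def box(c,x,y,yaw,dx,dy,z,T=None):
    cs,sn=np.cos(yaw),np.sin(yaw)
    P=[[x+cs*a*dx/2-sn*b*dy/2,y+sn*a*dx/2+cs*b*dy/2,z] for a,b in((1,1),(1,-1),(-1,-1),(-1,1))]
    return proj(c,P,T)
E
python3 - <<'E'
from h import *
c=pickle.load(open("top0.pkl","rb")); s=pickle.load(open("scene0.pkl","rb"))
a=c["img"][145:265,150:250];b=c["img"][145:265,330:430]
cv2.imwrite("pics/t1.png",cv2.resize(np.hstack([a,b]),None,fx=4,fy=4,interpolation=cv2.INTER_CUBIC))
crop(c["img"],240,140,320,240,6,"pics/t2.png")
cv2.imwrite("pics/s1.png",cv2.resize(s["img"][155:315,95:245],None,fx=3.7,fy=3.7,interpolation=cv2.INTER_CUBIC))
E
```

```text
(no output)
```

View pics/t1.png

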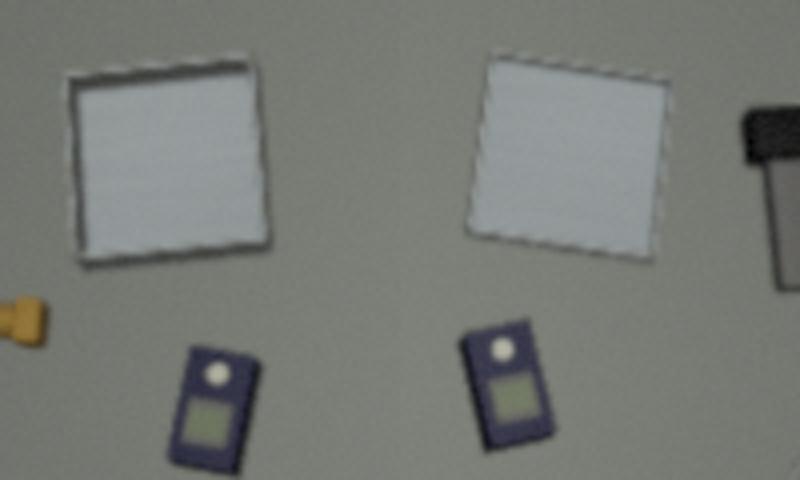

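View pics/t2.png

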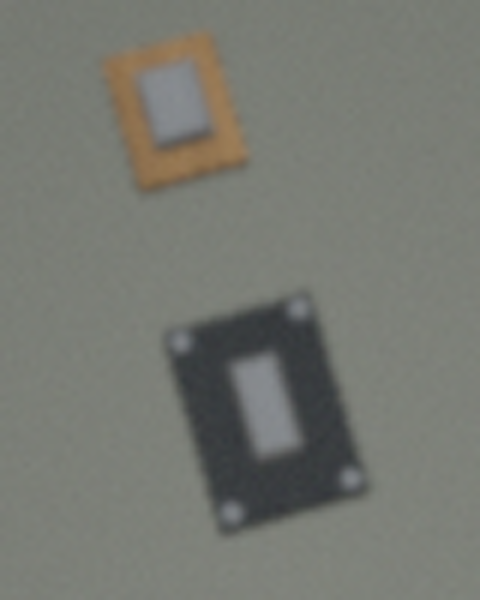

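Run:
```python
from h import *
c=pickle.load(open("top0.pkl","rb"))
def m(n,P,z):
    P=np.array(P,float); W=onplane(c,P,z)[:,:2]
    (cx,cy),sz,a=cv2.minAreaRect((W*1000).astype(np.float32))
    e=W-np.roll(W,1,0)
    print(n,W.mean(0).round(4),np.linalg.norm(e,axis=1).round(4),np.degrees(np.arctan2(e[:,1],e[:,0])).round(1))
o=lambda x0,k,L,xo=0:[(x0+(x-xo)/k,(145 if k==4 else 140)+y/k) for x,y in L]
m("gauge",o(240,6,[(163,330),(303,288),(370,490),(220,535)]),.012)
m("tongue",o(240,6,[(230,362),(275,350),(302,447),(262,460)]),.027)
m("tray",o(330,4,[(493,52),(672,80),(652,262),(466,235)],400),.02)
m("bin",o(150,4,[(66,72),(252,52),(272,248),(82,268)]),.05)
m("hL",o(150,4,[(190,346),(260,358),(240,472),(172,460)]),.045)
m("hR",o(330,4,[(468,338),(528,320),(555,432),(492,448)],400),.045)
```

```text
gauge [ 0.553  -0.0032] [0.1119 0.0762 0.1122 0.0806] [  15.6  -72.8 -162.2  107. ]
tongue [ 0.5527 -0.0049] [0.0538 0.024  0.0526 0.0215] [  17.9  -74.6 -164.8  108.4]
tray [ 0.6296 -0.2818] [0.1504 0.1446 0.1492 0.147 ] [ -9.6 -98.7 171.3  81.7]
bin [0.6188 0.2798] [0.1566 0.1462 0.1564 0.1462] [   7.4  -83.9 -172.7   96.2]
hL [0.4267 0.2376] [0.0872 0.0542 0.0872 0.0523] [ -7.3 -99.5 171.4  80.4]
hR [ 0.4458 -0.2255] [0.0852 0.0481 0.0875 0.0495] [  11.1  -73.3 -167.9  103.9]
```

Call:
play_rows(deltas=[0, 40, 0, 28, 0, 0, 40, 0, 28, 0, 0, 40, 0, 28, 0, 0, 40, 0, 28, 0, 0, 40, 0, 28, 0, 0, 40, 0, 28, 0, 0, 40, 0, 28, 0, 0, 40, 0, 28, 0, 0, 0, 0, 0, 0.12, 0, 0, 0, 0, 0.12])

```text
time_s: 1.15
tcp_pos: [0.4662, -0.2137, 0.2223]
ee_rot: [[0.975, -0.001, -0.221], [0.221, 0.0, 0.975], [-0.0, -1.0, 0.0]]
wrist_force: [0.6, 0.2, 0.4]
gripper_width: 0.998
```

```bash
cat > w.py <<'E'
import sys
from h import *
from station import r,eyes
n=sys.argv[1]
s=r.sense(); c=eyes.capture("wrist"); c["s"]=s
pickle.dump(c,open(n+".pkl","wb"))
cv2.imwrite("pics/%s.png"%n,c["img"])
print(s["time_s"],s["tcp_pos"].round(4),np.degrees(np.arctan2(s["ee_rot"][1,0],s["ee_rot"][0,0])).round(2),s["gripper_width"],s["wrist_force"].round(2),s["ee_rot"][2].round(4))
E
python3 w.py w1
```

```text
1.15 [ 0.4662 -0.2137  0.2223] 12.75 0.9981716824390711 [0.56 0.17 0.38] [-4.e-04 -1.e+00  4.e-04]
```

View pics/w1.png

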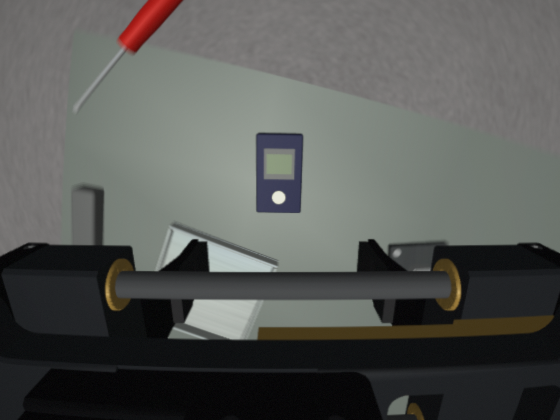

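Run:
```python
from h import *
c=pickle.load(open("w1.pkl","rb")); crop(c["img"],240,120,320,225,6,"pics/w1c.png")
```

```text
(no output)
```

View pics/w1c.png

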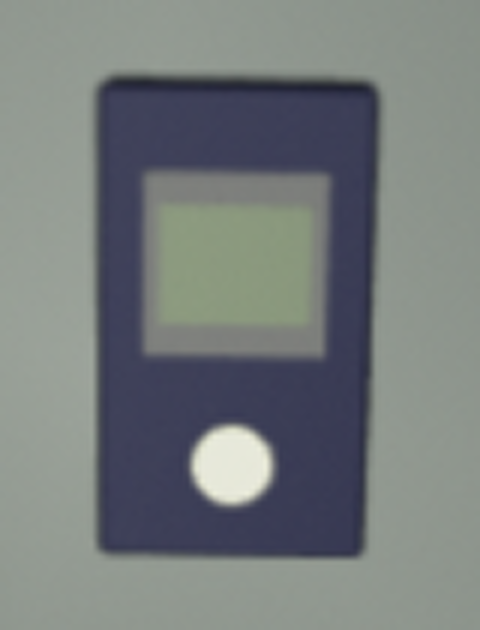

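```bash
cat >> h.py <<'E'
def meas(c,L,x0,y0,k,z,s=None,T=None):
    P=np.array([(x0+x/k,y0+y/k) for x,y in L],float)
    W=onplane(c,P,z,T)[:,:2]; e=np.roll(W,-1,0)-W
    print(W.mean(0).round(4),np.linalg.norm(e,axis=1).round(4),np.degrees(np.arctan2(e[:,1],e[:,0])).round(2))
    if s is not None:
        d=s["ee_rot"].T@(np.r_[W.mean(0),0]-s["tcp_pos"]); print("tool dx,dz mm",(d[[0,2]]*1000).round(1))
E
python3 - <<'E'
from h import *
c=pickle.load(open("w1.pkl","rb")); s=c["s"]
meas(c,[(97,84),(376,88),(364,556),(98,550)],240,120,6,.045,s,wristT(c,s))
E
```

```text
[ 0.4476 -0.2225] [0.0507 0.0886 0.0517 0.0882] [ 101.93   12.21  -78.6  -168.38]
tool dx,dz mm [-20.   -4.6]
```

Call:
play_rows(deltas=[0, -20, 0, -4.6, 0.016, 0, 0, 40, 0, 0, 0, 0, 40, 0, 0, 0, 0, 40, 0, 0, 0, 0, 40, 0, 0, 0, 0, 25, 0, 0, 0, 0, 15, 0, 0, 0, 0, 8, 0, 0, 255, 0, 0, 0, 0, 255, 0, 0, 0, 0])

```text
time_s: 2.2
tcp_pos: [0.4474, -0.2248, 0.0153]
ee_rot: [[0.978, 0.001, -0.207], [0.207, -0.0, 0.978], [0.001, -1.0, -0.001]]
wrist_force: [1.5, -0.2, 0.1]
gripper_width: 0.896
```

Call:
play_rows(deltas=[255, 0, 0, 0, 0, 255, 0, 0, 0, 0, 255, 0, 0, 0, 0, 255, 0, 0, 0, 0, 255, 0, 0, 0, 0, 255, 0, 0, 0, 0, 255, 0, 0, 0, 0, 255, 0, 0, 0, 0, 255, 0, 0, 0, 0, 255, 0, 0, 0, 0])

```text
time_s: 3.2
tcp_pos: [0.4474, -0.2243, 0.0151]
ee_rot: [[0.978, 0.001, -0.207], [0.207, -0.0, 0.978], [0.001, -1.0, -0.0]]
wrist_force: [-0.8, 2.8, 6.1]
gripper_width: 0.593
```

Call:
play_rows(deltas=[255, 0, -20, 0, 0, 255, 0, -45, 0, 0, 255, 33, -18, 27.6, 0, 255, 33, -18, 27.6, 0, 255, 33, -18, 27.6, 0, 255, 33, -17, 27.6, 0, 255, 33, -17, 27.6, 0, 255, 33, -17, 27.6, 0, 255, 33, -17, 27.6, 0, 255, 0, 0, 0, -0.08])

```text
time_s: 4.2
tcp_pos: [0.6373, 0.0165, 0.2027]
ee_rot: [[0.957, 0.006, -0.29], [0.29, 0.001, 0.957], [0.006, -1.0, -0.001]]
wrist_force: [-1.0, 0.0, -1.8]
gripper_width: 0.593
```

```bash
python3 w.py w2
```

```text
4.2 [0.6373 0.0165 0.2027] 16.86 0.5932543548406819 [-1.01  0.01 -1.78] [ 5.7e-03 -1.0e+00 -5.0e-04]
```

View pics/w2.png

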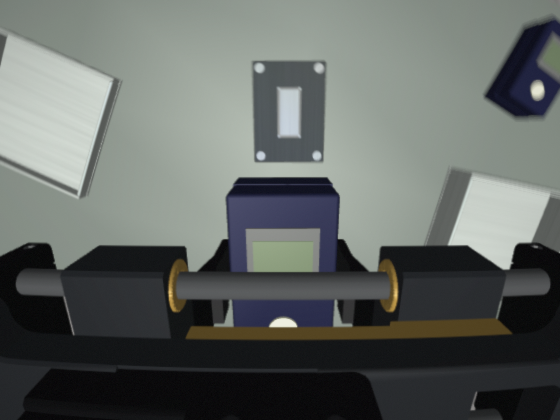

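Run:
```python
from h import *
c=pickle.load(open("w2.pkl","rb")); crop(c["img"],235,50,345,210,5,"pics/w2c.png")
```

```text
(no output)
```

View pics/w2c.png

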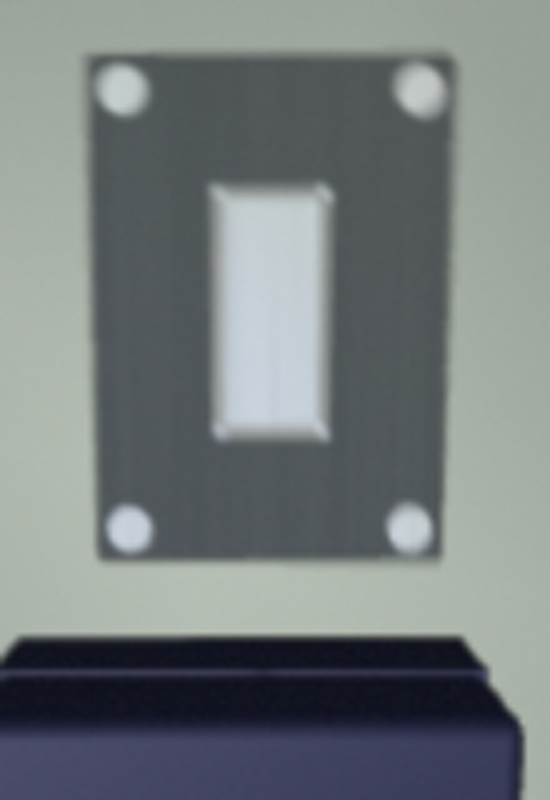

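Run:
```python
from h import *
c=pickle.load(open("w2.pkl","rb")); s=c["s"];T=wristT(c,s)
meas(c,[(85,55),(456,55),(441,560),(98,560)],235,50,5,.012,s,T)
meas(c,[(224,197),(322,197),(318,428),(222,428)],235,50,5,.027,s,T)
z=s["tcp_pos"][2]
for P,h in (([(18,638),(463,638)],-.0153),([(-5,722),(520,722)],.0295),([(18,638),(463,638)],-.013)):
    W=onplane(c,[(235+x/5,50+y/5) for x,y in P],z+h,T); print(((W-s["tcp_pos"])@s["ee_rot"]*1000).round(1))
```

```text
[ 0.553  -0.0021] [0.0799 0.1091 0.0795 0.109 ] [ 106.96   16.93  -73.1  -162.86]
tool dx,dz mm [-87.2   6.7]
[ 0.5533 -0.002 ] [0.0206 0.0477 0.0208 0.0477] [ 106.95   16.56  -73.08 -163.77]
tool dx,dz mm [-86.9   6.7]
[[-44.   15.1 -26.5]
 [-44.   15.   26.1]]
[[-44.  -29.7 -22.3]
 [-44.  -29.8  24.8]]
[[-44.4  12.8 -26.2]
 [-44.4  12.7  25.7]]
```

Call:
play_rows(deltas=[255, -40, 0, 3.4, 0, 255, -38, 0, 3.5, 0, 255, -10, 30, 0, 0, 255, 0, 40, 0, 0, 255, 0, 35, 0, 0, 255, 0, 20, 0, 0, 255, 0, 10, 0, 0, 255, 0, 0, 0, 0, 255, 0, 0, 0, 0, 255, 0, 0, 0, 0])

```text
time_s: 5.25
tcp_pos: [0.5479, -0.0059, 0.0679]
ee_rot: [[0.959, 0.003, -0.284], [0.284, 0.001, 0.959], [0.003, -1.0, -0.0]]
wrist_force: [0.5, 0.3, -1.3]
gripper_width: 0.592
```

```bash
python3 w.py w3
python3 - <<'E'
from station import r,eyes
from h import *
s=r.sense()
d=s["ee_rot"].T@(np.array([.5531,-.002,0])-s["tcp_pos"]);print(d*1000)
c=eyes.capture("scene");crop(c["img"],230,170,330,270,6,"pics/s3.png")
E
```

```text
5.25 [ 0.5479 -0.0059  0.0679] 16.48 0.5920479097777728 [ 0.49  0.27 -1.32] [ 2.7e-03 -1.0e+00 -2.0e-04]
[ 5.93710997 67.91385573  2.2424197 ]
```

View pics/s3.png

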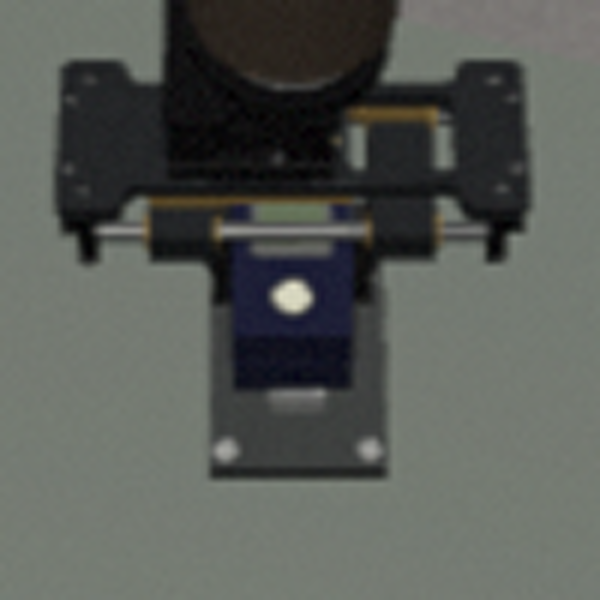

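Call:
play_rows(deltas=[255, 5, 0, 2.3, -0.006, 255, 0, 0, 0, 0, 255, 0, 0, 0, 0, 255, 0, 10, 0, 0, 255, 0, 0, 0, 0, 255, 0, 0, 0, 0, 255, 0, 0, 0, 0, 255, 0, 0, 0, 0, 255, 0, 0, 0, 0, 255, 0, 0, 0, 0])

```text
time_s: 6.35
tcp_pos: [0.5512, -0.0024, 0.0567]
ee_rot: [[0.957, 0.0, -0.29], [0.29, 0.0, 0.957], [0.0, -1.0, -0.0]]
wrist_force: [0.0, -0.4, -2.8]
gripper_width: 0.594
```

```bash
cat > g.py <<'E'
from station import r,eyes
from h import *
s=r.sense()
d=s["ee_rot"].T@(np.array([.5531,-.002,0])-s["tcp_pos"]);print(s["time_s"],(d*1000).round(2),np.degrees(np.arctan2(s["ee_rot"][1,0],s["ee_rot"][0,0])).round(2),s["wrist_force"].round(2),s["moment"].round(2))
E
python3 g.py
```

```text
6.35 [ 1.95 56.69 -0.17] 16.84 [ 0.01 -0.41 -2.85] [ 0.01 -0.02  0.  ]
```

Call:
play_rows(deltas=[255, 1, 0, 0, 0, 255, 0, 5, 0, 0, 255, 0, 4, 0, 0, 255, 0, 2, 0, 0, 255, 0, 1, 0, 0, 255, 0, 1, 0, 0, 255, 0, 1, 0, 0, 255, 0, 1, 0, 0, 255, 0, 1, 0, 0, 255, 0, 0, 0, 0])

```text
time_s: 7.35
tcp_pos: [0.552, -0.0022, 0.0404]
ee_rot: [[0.957, -0.0, -0.29], [0.29, -0.0, 0.957], [-0.0, -1.0, 0.0]]
wrist_force: [0.0, -1.0, -2.4]
gripper_width: 0.594
```

```bash
python3 g.py
```

```text
7.35 [ 1.14 40.45 -0.19] 16.83 [ 0.   -0.98 -2.4 ] [-0.06 -0.01 -0.05]
```

Call:
play_rows(deltas=[255, 0, 1, 0, 0, 255, 0, 1, 0, 0, 255, 0, 1, 0, 0, 255, 0, 1, 0, 0, 255, 0, 0, 0, 0, 255, 0, 0, 0, 0, 255, 0, 0, 0, 0, 255, 0, 0, 0, 0, 255, 0, 0, 0, 0, 255, 0, 0, 0, 0])

```text
time_s: 8.35
tcp_pos: [0.5521, -0.0021, 0.0366]
ee_rot: [[0.957, 0.0, -0.29], [0.29, 0.0, 0.957], [0.0, -1.0, -0.0]]
wrist_force: [0.3, 0.4, -1.7]
gripper_width: 0.598
```

```bash
python3 g.py
```

```text
8.35 [ 1.01 36.58 -0.16] 16.83 [ 0.27  0.37 -1.72] [-0.01  0.01  0.  ]
```

Call:
play_rows(deltas=[255, 0, 2, 0, 0, 255, 0, 2, 0, 0, 255, 0, 2, 0, 0, 255, 0, 1, 0, 0, 255, 0, 1, 0, 0, 255, 0, 0.5, 0, 0, 255, 0, 0.5, 0, 0, 255, 0, 0.5, 0, 0, 255, 0, 0, 0, 0, 255, 0, 0, 0, 0])

```text
time_s: 9.35
tcp_pos: [0.5521, -0.0021, 0.0271]
ee_rot: [[0.957, 0.0, -0.29], [0.29, 0.0, 0.957], [0.0, -1.0, -0.0]]
wrist_force: [-0.5, 0.5, -0.9]
gripper_width: 0.591
```

```bash
python3 g.py
```

```text
9.35 [ 0.99 27.14 -0.19] 16.83 [-0.52  0.55 -0.95] [ 0.07  0.02 -0.01]
```

Nearly at the plate; press a little to feel the stop, and look.

Call:
play_rows(deltas=[255, 0, 0.5, 0, 0, 255, 0, 0, 0, 0, 255, 0, 0.5, 0, 0, 255, 0, 0, 0, 0, 255, 0, 0.4, 0, 0, 255, 0, 0, 0, 0, 255, 0, 0, 0, 0, 255, 0, 0, 0, 0, 255, 0, 0, 0, 0, 255, 0, 0, 0, 0])

```text
time_s: 10.35
tcp_pos: [0.5521, -0.0021, 0.0271]
ee_rot: [[0.957, 0.001, -0.29], [0.29, -0.0, 0.957], [0.001, -1.0, -0.0]]
wrist_force: [-4.0, 0.2, 10.7]
gripper_width: 0.595
```

```bash
python3 g.py;python3 - <<'E'
from station import r,eyes
from h import *
c=eyes.capture("scene");crop(c["img"],230,170,330,270,6,"pics/s4.png")
E
```

```text
10.35 [ 0.96 27.12 -0.16] 16.85 [-4.02  0.23 10.68] [ 0.33  1.18 -0.02]
```

View pics/s4.png

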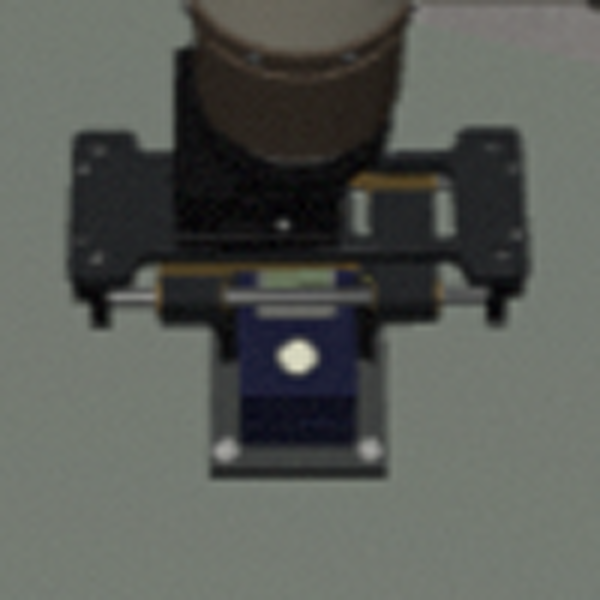

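Call:
play_rows(deltas=[255, 0, -3, 0, 0, 255, 0, -10, 0, 0, 255, 0, -20, 0, 0, 255, 0, -35, 0, 0, 255, 0, -35, -10, 0, 255, -1, 0, -45, 0, 255, -1, 0, -48, 0, 255, -2, 0, -48, 0, 255, -1, 0, -48, 0, 255, -2, 0, -48, 0])

```text
time_s: 11.4
tcp_pos: [0.6171, -0.2424, 0.1287]
ee_rot: [[0.957, -0.0, -0.29], [0.29, 0.0, 0.957], [0.0, -1.0, 0.0]]
wrist_force: [1.7, 0.1, -1.4]
gripper_width: 0.592
```

Call:
play_rows(deltas=[255, 0, 0, -43, 0, 255, 0, 0, 0, 0.11, 255, 0, 0, 0, 0.11, 255, 0, 0, 0, 0.11, 255, 0, 0, 0, 0.12, 255, 0, 0, 0, 0, 255, 0, 0, 0, 0, 255, 0, 0, 0, 0, 255, 0, 0, 0, 0, 255, 0, 0, 0, 0])

```text
time_s: 12.4
tcp_pos: [0.6293, -0.2817, 0.1286]
ee_rot: [[0.988, -0.0, 0.155], [-0.155, 0.0, 0.988], [-0.0, -1.0, 0.0]]
wrist_force: [0.0, -0.2, -3.2]
gripper_width: 0.595
```

```bash
python3 w.py w5
python3 - <<'E'
from h import *
c=pickle.load(open("w5.pkl","rb")); s=c["s"]
d=s["ee_rot"].T@(np.array([.6296,-.2818,0])-s["tcp_pos"]);print((d*1000).round(1))
T=wristT(c,s); p=box(c,.6296,-.2818,np.radians(-8.8),.15,.15,.02,T)
im=c["img"].copy();cv2.polylines(im,[p.astype(np.int32)],True,(0,0,255),1);cv2.imwrite("pics/w5b.png",im)
E
```

```text
12.4 [ 0.6293 -0.2817  0.1286] -8.91 0.5954156459060228 [ 0.02 -0.21 -3.22] [-1.e-04 -1.e+00  0.e+00]
[ 3.000e-01  1.286e+02 -1.000e-01]
```

View pics/w5b.png

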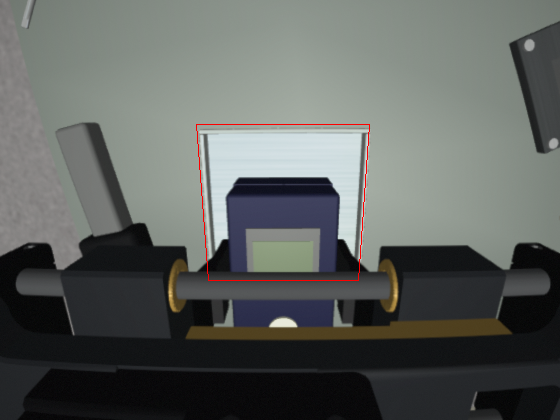

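Call:
play_rows(deltas=[255, 2, 20, 0, 0, 255, 0, 35, 0, 0, 255, 0, 30, 0, 0, 255, 0, 12, 0, 0, 255, 0, 6, 0, 0, 255, 0, 2, 0, 0, 255, 0, 1, 0, 0, 255, 0, 1, 0, 0, 255, 0, 0, 0, 0, 255, 0, 0, 0, 0])

```text
time_s: 13.45
tcp_pos: [0.6317, -0.2821, 0.0224]
ee_rot: [[0.988, 0.001, 0.156], [-0.156, -0.0, 0.988], [0.001, -1.0, -0.0]]
wrist_force: [-0.6, -0.2, -1.4]
gripper_width: 0.596
```

Call:
play_rows(deltas=[255, 0, 0.5, 0, 0, 255, 0, 0.5, 0, 0, 255, 0, 0.5, 0, 0, 255, 0, 0.5, 0, 0, 255, 0, 0.5, 0, 0, 255, 0, 0, 0, 0, 255, 0, 0, 0, 0, 255, 0, 0, 0, 0, 255, 0, 0, 0, 0, 255, 0, 0, 0, 0])

```text
time_s: 14.45
tcp_pos: [0.6314, -0.282, 0.0193]
ee_rot: [[0.988, 0.0, 0.155], [-0.155, -0.0, 0.988], [0.0, -1.0, -0.0]]
wrist_force: [-1.2, -0.9, -0.7]
gripper_width: 0.595
```

Call:
play_rows(deltas=[255, 0, 0.4, 0, 0, 255, 0, 0, 0, 0, 255, 0, 0, 0, 0, 80, 0, 0, 0, 0, 50, 0, 0, 0, 0, 40, 0, 0, 0, 0, 40, 0, 0, 0, 0, 40, 0, 0, 0, 0, 40, 0, 0, 0, 0, 40, 0, 0, 0, 0])

```text
time_s: 15.45
tcp_pos: [0.6313, -0.282, 0.0187]
ee_rot: [[0.988, 0.0, 0.156], [-0.156, -0.0, 0.988], [0.0, -1.0, -0.0]]
wrist_force: [0.4, -0.3, -0.5]
gripper_width: 0.843
```

Call:
play_rows(deltas=[40, 0, -5, 0, 0, 40, 0, -15, 0, 0, 40, 0, -30, 0, 0, 40, 0, -40, 0, 0, 40, 0, -45, 0, 0, 40, 0, -45, 0, 0, 0, 0, -20, 0, 0, 0, 0, 0, 0, 0, 0, 0, 0, 0, 0, 0, 0, 0, 0, 0])

```text
time_s: 16.45
tcp_pos: [0.6305, -0.2817, 0.2177]
ee_rot: [[0.988, -0.002, 0.156], [-0.156, 0.001, 0.988], [-0.002, -1.0, 0.001]]
wrist_force: [-0.2, -0.5, -0.2]
gripper_width: 0.992
```

```bash
python3 w.py w6
python3 - <<'E'
from station import r,eyes
from h import *
c=eyes.capture("top");pickle.dump(c,open("top6.pkl","wb"));cv2.imwrite("pics/top6.png",c["img"])
E
```

```text
16.45 [ 0.6305 -0.2817  0.2177] -8.96 0.9924060874318354 [-0.16 -0.5  -0.16] [-2.3e-03 -1.0e+00  6.0e-04]
```

View pics/w6.png

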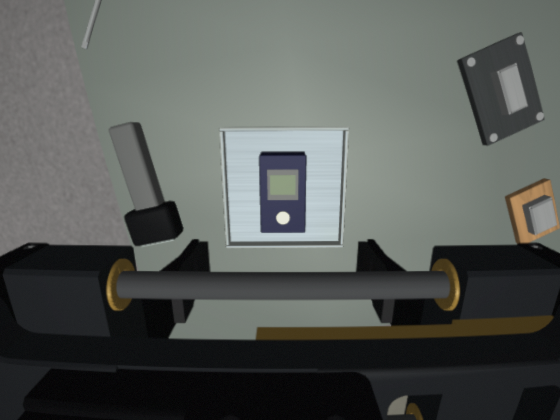

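View pics/top6.png

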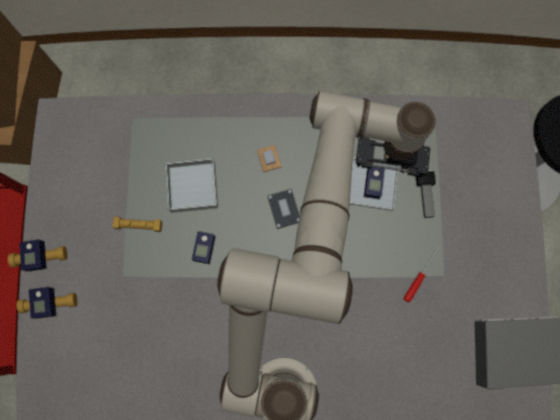

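Call:
play_rows(deltas=[0, -20, 0, 37, 0, 0, -20, 0, 37, 0, 0, -20, 0, 37, 0, 0, -20, 0, 37, 0, 0, -20, 0, 37, 0, 0, -20, 0, 37, 0, 0, -20, 0, 37, 0, 0, -20, 0, 37, 0, 0, -20, 0, 37, 0, 0, -20, 0, 37, 0])

```text
time_s: 17.55
tcp_pos: [0.4902, 0.1158, 0.2181]
ee_rot: [[0.988, -0.001, 0.156], [-0.156, -0.001, 0.988], [-0.001, -1.0, -0.001]]
wrist_force: [0.5, -0.0, -0.6]
gripper_width: 1.002
```

Call:
play_rows(deltas=[0, -20, 0, 37, 0, 0, -20, 0, 37, 0, 0, -22, 0, 37, 0, 0, 0, 0, 0, 0, 0, 0, 0, 0, 0, 0, 0, 0, 0, 0, 0, 0, 0, 0, 0, 0, 0, 0, 0, 0, 0, 0, 0, 0, 0, 0, 0, 0, 0, 0])

```text
time_s: 18.55
tcp_pos: [0.4475, 0.2334, 0.2188]
ee_rot: [[0.988, 0.0, 0.156], [-0.156, 0.0, 0.988], [0.0, -1.0, 0.0]]
wrist_force: [0.2, -0.3, 0.8]
gripper_width: 1.002
```

```bash
python3 w.py w7
python3 - <<'E'
from h import *
c=pickle.load(open("w7.pkl","rb")); crop(c["img"],240,120,320,225,6,"pics/w7c.png")
E
```

```text
18.55 [0.4475 0.2334 0.2188] -9.0 1.0020025161576396 [ 0.23 -0.32  0.82] [ 1.e-04 -1.e+00  1.e-04]
```

View pics/w7.png

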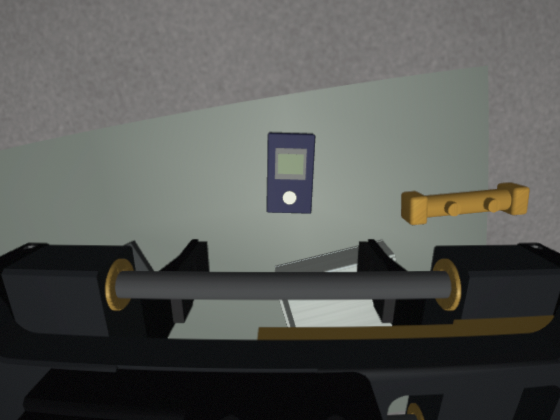

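View pics/w7c.png

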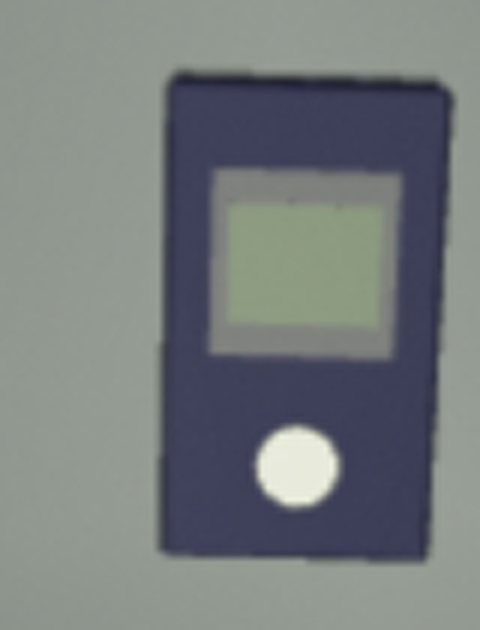

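Run:
```python
from h import *
c=pickle.load(open("w7.pkl","rb")); s=c["s"]
meas(c,[(166,82),(450,90),(427,560),(163,551)],240,120,6,.045,s,wristT(c,s))
```

```text
[0.4289 0.2444] [0.0512 0.0882 0.0508 0.0878] [  79.49  -10.32 -101.03  169.92]
tool dx,dz mm [-20.2   8. ]
```

Call:
play_rows(deltas=[0, -19.5, 0, 8, 0.024, 0, 0, 40, 0, 0, 0, 0, 40, 0, 0, 0, 0, 40, 0, 0, 0, 0, 40, 0, 0, 0, 0, 25, 0, 0, 0, 0, 12, 0, 0, 0, 0, 7, 0, 0, 255, 0, 0, 0, 0, 255, 0, 0, 0, 0])

```text
time_s: 19.6
tcp_pos: [0.4298, 0.2453, 0.0154]
ee_rot: [[0.984, 0.001, 0.179], [-0.179, 0.001, 0.984], [0.001, -1.0, 0.001]]
wrist_force: [0.4, 0.3, -0.3]
gripper_width: 0.894
```

Call:
play_rows(deltas=[255, 0, 0, 0, 0, 255, 0, 0, 0, 0, 255, 0, 0, 0, 0, 255, 0, 0, 0, 0, 255, 0, 0, 0, 0, 255, 0, 0, 0, 0, 255, 0, 0, 0, 0, 255, 0, 0, 0, 0, 255, 0, 0, 0, 0, 255, 0, 0, 0, 0])

```text
time_s: 20.6
tcp_pos: [0.4294, 0.2449, 0.0153]
ee_rot: [[0.984, 0.0, 0.179], [-0.179, 0.0, 0.984], [0.0, -1.0, 0.0]]
wrist_force: [-1.0, -0.8, 5.4]
gripper_width: 0.594
```

Call:
play_rows(deltas=[255, 0, -20, 0, 0, 255, 0, -45, 0, 0, 255, 30, -16, -22.6, 0, 255, 30, -16, -22.6, 0, 255, 30, -16, -22.6, 0, 255, 30, -15, -22.6, 0, 255, 30, -15, -22.6, 0, 255, 30, -15, -22.6, 0, 255, 30, -15, -22.6, 0, 255, 30, -14, -22.6, 0])

```text
time_s: 21.6
tcp_pos: [0.6331, 0.0227, 0.2008]
ee_rot: [[0.984, -0.003, 0.18], [-0.18, 0.0, 0.984], [-0.003, -1.0, 0.0]]
wrist_force: [1.5, 0.8, -4.3]
gripper_width: 0.597
```

Call:
play_rows(deltas=[255, 0, 0, 0, -0.12, 255, 0, 0, 0, -0.12, 255, 0, 0, 0, -0.12, 255, 0, 0, 0, -0.115, 255, 0, 0, 0, 0, 255, 0, 0, 0, 0, 255, 0, 0, 0, 0, 255, 0, 0, 0, 0, 255, 0, 0, 0, 0, 255, 0, 0, 0, 0])

```text
time_s: 22.6
tcp_pos: [0.633, 0.024, 0.2018]
ee_rot: [[0.957, 0.0, -0.29], [0.29, 0.0, 0.957], [0.0, -1.0, 0.0]]
wrist_force: [-0.6, 0.1, -2.9]
gripper_width: 0.591
```

```bash
python3 w.py w8
python3 - <<'E'
from h import *
c=pickle.load(open("w8.pkl","rb")); crop(c["img"],235,50,345,210,5,"pics/w8c.png")
E
```

```text
22.6 [0.633  0.024  0.2018] 16.87 0.591074100490852 [-0.61  0.14 -2.91] [ 0.e+00 -1.e+00  1.e-04]
```

View pics/w8c.png

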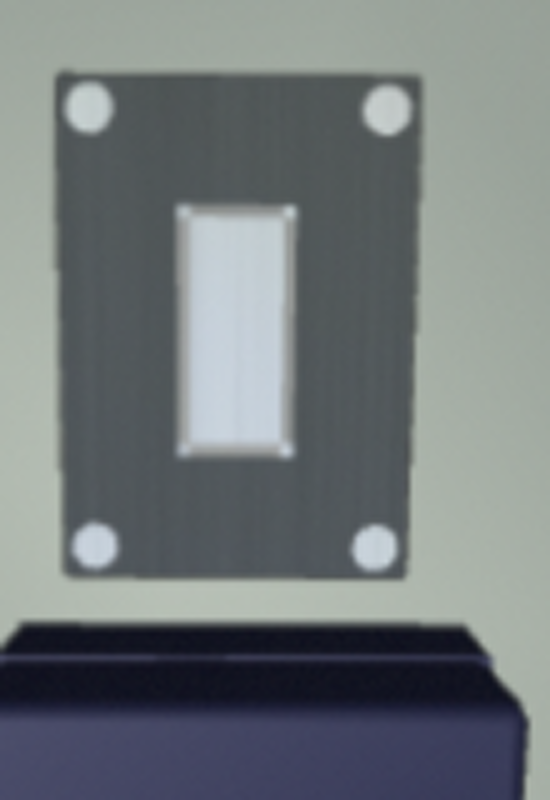

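Run:
```python
from h import *
c=pickle.load(open("w8.pkl","rb")); s=c["s"];T=wristT(c,s)
meas(c,[(55,73),(422,76),(406,578),(64,576)],235,50,5,.012,s,T)
meas(c,[(190,216),(286,216),(283,445),(190,444)],235,50,5,.027,s,T)
z=s["tcp_pos"][2]
for P,h in (([(20,624),(467,626)],-.0153),([(-5,708),(520,710)],.0295)):
    W=onplane(c,[(235+x/5,50+y/5) for x,y in P],z+h,T); print(((W-s["tcp_pos"])@s["ee_rot"]*1000).round(1))
```

```text
[ 0.5536 -0.0009] [0.0792 0.1089 0.0793 0.109 ] [ 106.45   16.49  -73.45 -163.57]
tool dx,dz mm [-83.2  -0.7]
[ 0.5536 -0.0007] [0.0202 0.0474 0.0202 0.0472] [ 106.89   16.51  -73.72 -163.52]
tool dx,dz mm [-83.1  -0.6]
[[-45.7  15.3 -26.2]
 [-45.4  15.3  26.5]]
[[-45.3 -29.5 -22.3]
 [-45.1 -29.5  24.8]]
```

Call:
play_rows(deltas=[255, -42, 0, -0.8, 0, 255, -41.4, 0, -0.8, 0.002, 255, 0, 30, 0, 0, 255, 0, 40, 0, 0, 255, 0, 40, 0, 0, 255, 0, 25, 0, 0, 255, 0, 12, 0, 0, 255, 0, 0, 0, 0, 255, 0, 0, 0, 0, 255, 0, 0, 0, 0])

```text
time_s: 23.65
tcp_pos: [0.5552, -0.0015, 0.0566]
ee_rot: [[0.957, 0.004, -0.289], [0.289, 0.001, 0.957], [0.004, -1.0, -0.0]]
wrist_force: [0.2, 0.2, -3.2]
gripper_width: 0.599
```

```bash
sed -i 's/\[.5531,-.002,0\]/[.5531,-.0018,0]/' g.py; python3 g.py
```

```text
23.65 [-2.33 56.58  0.35] 16.8 [ 0.23  0.22 -3.22] [ 0.02 -0.04  0.05]
```

Call:
play_rows(deltas=[255, 0, 6, 0, 0, 255, 0, 0, 0, 0, 255, 0, 0, 0, 0, 255, 0, 2, 0, 0, 255, 0, 0, 0, 0, 255, 0, 0, 0, 0, 255, 0, 0, 0, 0, 255, 0, 0, 0, 0, 255, 0, 0, 0, 0, 255, 0, 0, 0, 0])

```text
time_s: 24.65
tcp_pos: [0.5537, -0.0018, 0.0468]
ee_rot: [[0.957, 0.0, -0.289], [0.289, 0.0, 0.957], [0.0, -1.0, 0.0]]
wrist_force: [-0.0, -0.2, -3.5]
gripper_width: 0.602
```

```bash
python3 g.py
```

```text
24.65 [-0.57 46.76  0.21] 16.78 [-0.02 -0.16 -3.46] [-0.   -0.03 -0.05]
```

Aligned. Descend gently through the expected stop height (0.0423).

Call:
play_rows(deltas=[255, 0, 1.5, 0, 0, 255, 0, 1, 0, 0, 255, 0, 0.8, 0, 0, 255, 0, 0.7, 0, 0, 255, 0, 0.5, 0, 0, 255, 0, 0.5, 0, 0, 255, 0, 0.5, 0, 0, 255, 0, 0, 0, 0, 255, 0, 0, 0, 0, 255, 0, 0, 0, 0])

```text
time_s: 25.65
tcp_pos: [0.5536, -0.0019, 0.0421]
ee_rot: [[0.957, 0.0, -0.289], [0.289, -0.0, 0.957], [0.0, -1.0, -0.0]]
wrist_force: [-4.2, 0.9, 6.1]
gripper_width: 0.595
```

```bash
python3 g.py
```

```text
25.65 [-0.51 42.06  0.24] 16.79 [-4.22  0.93  6.07] [0.19 0.95 0.02]
```

Stopped at tongue-top height (0.0421). I'll try small shifts to rule out misalignment.

Call:
play_rows(deltas=[255, 0, -2, 0, 0, 255, 2, 0, 0, 0, 255, 0, 1, 0, 0, 255, 0, 1, 0, 0, 255, 0, 0, 0, 0, 255, 0, 0, 0, 0, 255, 0, 0, 0, 0, 255, 0, 0, 0, 0, 255, 0, 0.3, 0, 0, 255, 0, 0, 0, 0])

```text
time_s: 26.65
tcp_pos: [0.5564, -0.0011, 0.042]
ee_rot: [[0.957, 0.002, -0.289], [0.289, 0.0, 0.957], [0.002, -1.0, -0.0]]
wrist_force: [-1.6, 0.9, 6.7]
gripper_width: 0.594
```

Call:
play_rows(deltas=[255, 0, -2.3, 0, 0, 255, -3.5, 0, 0, 0, 255, 0, 1, 0, 0, 255, 0, 1, 0, 0, 255, 0, 0, 0, 0, 255, 0, 0, 0, 0, 255, 0, 0, 0, 0, 255, 0, 0, 0, 0, 255, 0, 0.3, 0, 0, 255, 0, 0, 0, 0])

```text
time_s: 27.65
tcp_pos: [0.5511, -0.0026, 0.0421]
ee_rot: [[0.957, -0.002, -0.289], [0.289, -0.001, 0.957], [-0.002, -1.0, -0.0]]
wrist_force: [-5.1, 1.4, 10.1]
gripper_width: 0.594
```

Call:
play_rows(deltas=[255, 0, -2.3, 0, 0, 255, 1.5, 0, 1.7, 0, 255, 0, 1, 0, 0, 255, 0, 1, 0, 0, 255, 0, 0, 0, 0, 255, 0, 0, 0, 0, 255, 0, 0, 0, 0, 255, 0, 0, 0, 0, 255, 0, 0.3, 0, 0, 255, 0, 0, 0, 0])

```text
time_s: 28.65
tcp_pos: [0.5534, -0.0001, 0.042]
ee_rot: [[0.957, 0.0, -0.289], [0.289, -0.0, 0.957], [0.0, -1.0, -0.0]]
wrist_force: [-3.5, 1.1, 7.4]
gripper_width: 0.591
```

Call:
play_rows(deltas=[255, 0, -2.3, 0, 0, 255, 0, 0, -3, 0, 255, 0, 1, 0, 0, 255, 0, 1, 0, 0, 255, 0, 0, 0, 0, 255, 0, 0, 0, 0, 255, 0, 0, 0, 0, 255, 0, 0, 0, 0, 255, 0, 0.3, 0, 0, 255, 0, 0, 0, 0])

```text
time_s: 29.65
tcp_pos: [0.5541, -0.0035, 0.042]
ee_rot: [[0.957, 0.0, -0.289], [0.289, -0.001, 0.957], [-0.0, -1.0, -0.001]]
wrist_force: [-3.6, 0.2, 7.7]
gripper_width: 0.593
```

```bash
python3 g.py;python3 - <<'E'
from station import r,eyes
from h import *
c=eyes.capture("scene");crop(c["img"],230,170,330,270,6,"pics/s9.png")
E
```

```text
29.65 [-0.46 42.04  1.93] 16.8 [-3.58  0.23  7.69] [-0.13  0.84  0.07]
```

View pics/s9.png

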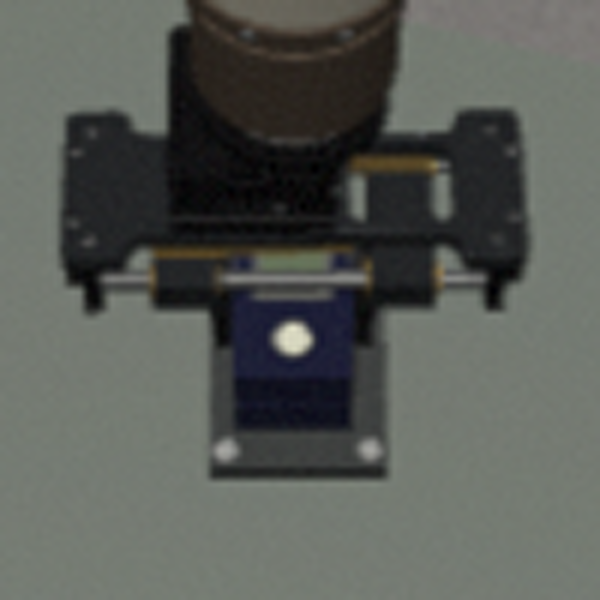

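Call:
play_rows(deltas=[255, 0, -5, 0, 0, 255, 0, -25, 0, 0, 255, 0, -45, 0, 0, 255, 20.5, -20, 36, 0, 255, 20.5, -20, 36, 0, 255, 20.5, -5, 36, 0, 255, 20.5, 0, 36, 0, 255, 20.5, 0, 36, 0, 255, 20.5, 0, 36, 0, 255, 20.5, 0, 36, 0])

```text
time_s: 30.7
tcp_pos: [0.6184, 0.2811, 0.1598]
ee_rot: [[0.958, -0.002, -0.288], [0.288, -0.001, 0.958], [-0.002, -1.0, -0.0]]
wrist_force: [1.3, 0.2, -2.8]
gripper_width: 0.597
```

Call:
play_rows(deltas=[255, 0, 0, 0, 0.09, 255, 0, 0, 0, 0.085, 255, 0, 0, 0, 0, 255, 0, 0, 0, 0, 255, 0, 0, 0, 0, 255, 0, 0, 0, 0, 255, 0, 0, 0, 0, 255, 0, 0, 0, 0, 255, 0, 0, 0, 0, 255, 0, 0, 0, 0])

```text
time_s: 31.7
tcp_pos: [0.6187, 0.2796, 0.161]
ee_rot: [[0.993, 0.0, -0.118], [0.118, 0.0, 0.993], [0.0, -1.0, 0.0]]
wrist_force: [-0.7, 0.3, -3.6]
gripper_width: 0.593
```

```bash
python3 w.py w10
python3 - <<'E'
from h import *
c=pickle.load(open("w10.pkl","rb")); s=c["s"]
d=s["ee_rot"].T@(np.array([.6188,.2798,0])-s["tcp_pos"]);print((d*1000).round(1))
T=wristT(c,s); im=c["img"].copy()
for w in (.15,.142):
    p=box(c,.6188,.2798,np.radians(6.75),w,w,.05,T)
    cv2.polylines(im,[p.astype(np.int32)],True,(0,0,255),1)
cv2.imwrite("pics/w10b.png",im)
E
```

```text
31.7 [0.6187 0.2796 0.161 ] 6.75 0.5931864720173557 [-0.65  0.35 -3.62] [ 1.e-04 -1.e+00  1.e-04]
[1.00e-01 1.61e+02 2.00e-01]
```

View pics/w10b.png

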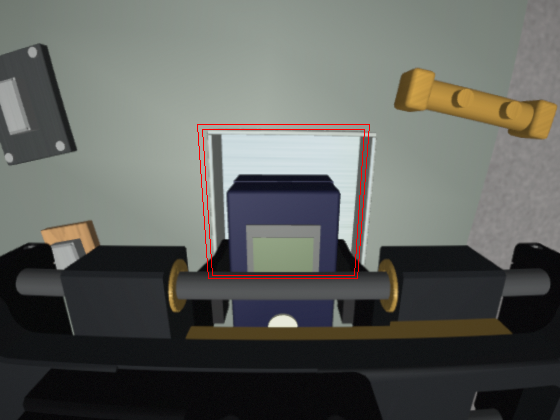

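Run:
```python
from h import *
c=pickle.load(open("w10.pkl","rb")); crop(c["img"],190,115,390,265,4,"pics/w10c.png")
```

```text
(no output)
```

View pics/w10c.png

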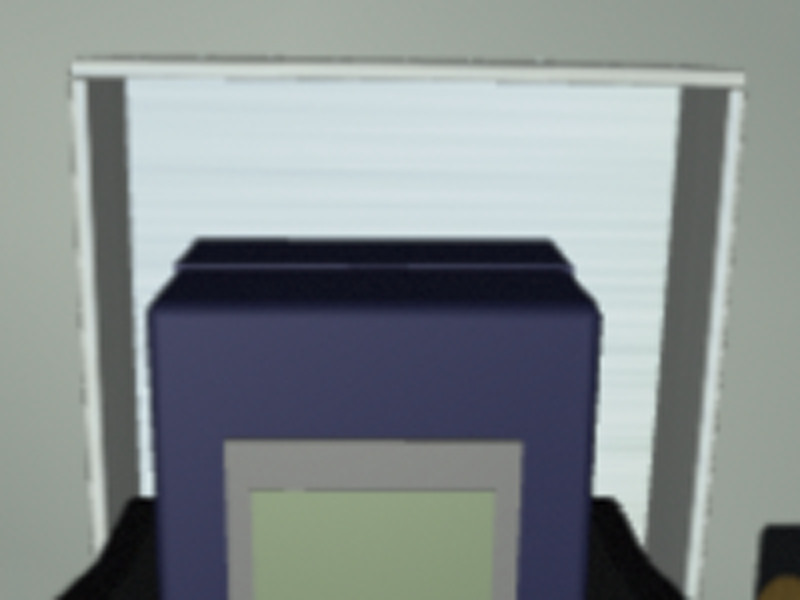

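Run:
```python
from h import *
c=pickle.load(open("w10.pkl","rb")); s=c["s"];T=wristT(c,s)
W=onplane(c,[(190+x/4,115+y/4) for x,y in [(72,61),(744,72),(95,500),(703,560)]],.05,T)
print(((W-s["tcp_pos"])@s["ee_rot"]*1000).round(1))
```

```text
[[-69.9 111.  -66.1]
 [-67.7 111.   81.9]
 [ 33.  111.  -67. ]
 [ 48.9 111.   81.2]]
```

Call:
play_rows(deltas=[255, 6, 0, 7.5, 0.01, 255, 0, 0, 0, 0, 255, 0, 20, 0, 0, 255, 0, 35, 0, 0, 255, 0, 35, 0, 0, 255, 0, 30, 0, 0, 255, 0, 12, 0, 0, 255, 0, 5, 0, 0, 255, 0, 0, 0, 0, 255, 0, 0, 0, 0])

```text
time_s: 32.75
tcp_pos: [0.6251, 0.2886, 0.0259]
ee_rot: [[0.994, 0.003, -0.108], [0.108, 0.002, 0.994], [0.003, -1.0, 0.001]]
wrist_force: [0.2, -0.9, -2.9]
gripper_width: 0.595
```

Call:
play_rows(deltas=[255, 0, 0.5, 0, 0, 255, 0, 0.5, 0, 0, 255, 0, 0.4, 0, 0, 255, 0, 0.4, 0, 0, 255, 0, 0, 0, 0, 255, 0, 0, 0, 0, 255, 0, 0, 0, 0, 255, 0, 0, 0, 0, 255, 0, 0, 0, 0, 255, 0, 0, 0, 0])

```text
time_s: 33.75
tcp_pos: [0.6238, 0.2878, 0.0221]
ee_rot: [[0.994, -0.0, -0.108], [0.108, -0.0, 0.994], [-0.0, -1.0, -0.0]]
wrist_force: [-0.6, -0.8, -3.1]
gripper_width: 0.596
```

Call:
play_rows(deltas=[255, 0, 0.5, 0, 0, 255, 0, 0.5, 0, 0, 255, 0, 0.5, 0, 0, 255, 0, 0.5, 0, 0, 255, 0, 0.4, 0, 0, 255, 0, 0, 0, 0, 255, 0, 0, 0, 0, 255, 0, 0, 0, 0, 255, 0, 0, 0, 0, 255, 0, 0, 0, 0])

```text
time_s: 34.75
tcp_pos: [0.6238, 0.2877, 0.0198]
ee_rot: [[0.994, 0.0, -0.108], [0.108, -0.0, 0.994], [0.0, -1.0, -0.0]]
wrist_force: [0.0, 0.3, -3.7]
gripper_width: 0.593
```

Call:
play_rows(deltas=[255, 0, 0.4, 0, 0, 255, 0, 0, 0, 0, 255, 0, 0.3, 0, 0, 255, 0, 0, 0, 0, 255, 0, 0.3, 0, 0, 255, 0, 0, 0, 0, 255, 0, 0, 0, 0, 255, 0, 0, 0, 0, 255, 0, 0, 0, 0, 255, 0, 0, 0, 0])

```text
time_s: 35.75
tcp_pos: [0.6238, 0.2878, 0.0193]
ee_rot: [[0.994, 0.0, -0.108], [0.108, 0.0, 0.994], [0.0, -1.0, 0.0]]
wrist_force: [-2.6, -0.6, 5.2]
gripper_width: 0.594
```

On the floor (reaction +8 N). Release and rise.

Call:
play_rows(deltas=[255, 0, -0.4, 0, 0, 255, 0, 0, 0, 0, 80, 0, 0, 0, 0, 50, 0, 0, 0, 0, 40, 0, 0, 0, 0, 40, 0, 0, 0, 0, 40, 0, 0, 0, 0, 40, 0, 0, 0, 0, 40, 0, 0, 0, 0, 40, 0, 0, 0, 0])

```text
time_s: 36.75
tcp_pos: [0.6238, 0.2878, 0.0192]
ee_rot: [[0.994, 0.0, -0.108], [0.108, 0.0, 0.994], [0.0, -1.0, 0.0]]
wrist_force: [-0.5, -0.6, 0.5]
gripper_width: 0.843
```

Call:
play_rows(deltas=[40, 0, -5, 0, 0, 40, 0, -15, 0, 0, 40, 0, -30, 0, 0, 40, 0, -40, 0, 0, 40, 0, -45, 0, 0, 40, 0, -45, 0, 0, 0, 0, -20, 0, 0, 0, 0, 0, 0, 0, 0, 0, 0, 0, 0, 0, 0, 0, 0, 0])

```text
time_s: 37.75
tcp_pos: [0.623, 0.2873, 0.2178]
ee_rot: [[0.994, -0.002, -0.107], [0.107, -0.001, 0.994], [-0.003, -1.0, -0.001]]
wrist_force: [0.1, 0.3, -0.2]
gripper_width: 0.992
```

```bash
python3 w.py w11
python3 - <<'E'
from station import r,eyes
import cv2
cv2.imwrite("pics/sc11.png",eyes.capture("scene")["img"])
cv2.imwrite("pics/top11.png",eyes.capture("top")["img"])
E
```

```text
37.75 [0.623  0.2873 0.2178] 6.17 0.9916935470784742 [ 0.06  0.32 -0.21] [-0.0026 -1.     -0.001 ]
```

View pics/w11.png

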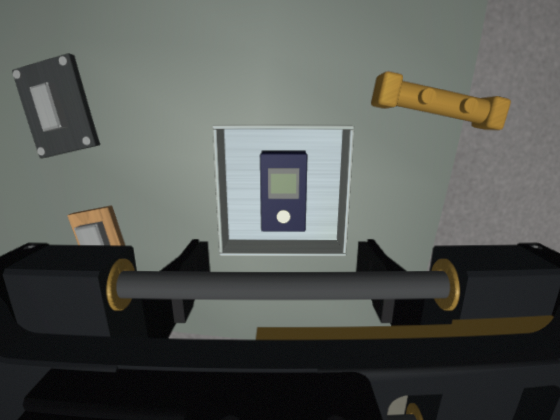

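View pics/sc11.png

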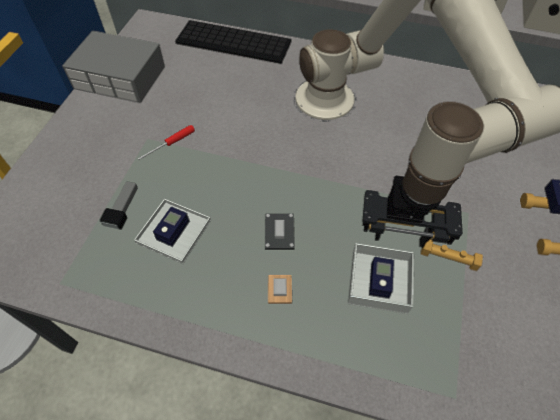

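View pics/top11.png

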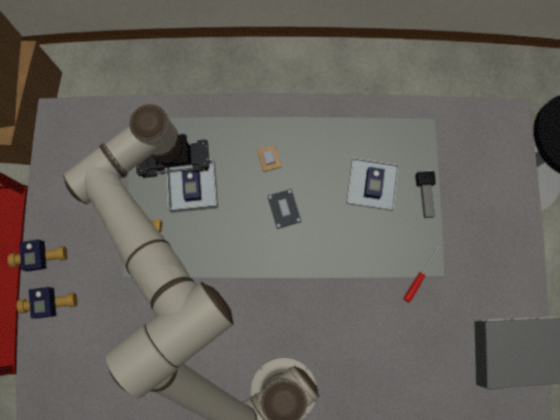

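The scene view shows both housings upright: one centred in the tray (172,226), the other in the bin (382,277). The gauge, scanner, screwdriver and flow tube are where they were, and the gripper is clear.

```bash
python3 -c "
from station import r
print(r.finish_job())"
```

```text
the job is handed in; nothing more can be done
None
```

Both housings are tried and set down, and the job was handed in at about 38 s of the 72 s allowed.

- **Housing on the robot's right:** it went fully home on the gauge. The TCP reached 0.0271 m against 0.0273 m expected, with a firm stop at about 13 N over the held weight. I set it down upright in the shallow tray.
- **Housing on the robot's left:** it stopped on top of the tongue at a TCP height of 0.042 m, 15 mm short of home. Shifts of about 2 mm each way along the gauge's x and y did not change that, with at most about 13 N of press. I set it down upright in the deep bin.

The last pictures show both housings upright and roughly centred in their places, the gripper open and clear, and the other things on the bench where they were.

Two measurements disagreed. The wrist camera put the bin about 8 mm and the gauge 1 to 3 mm away from where the top camera did. I used the wrist camera's values, and no check failed.

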